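# Refit the switch handle, shut the guard and hold it pinned

## Robot

A 6-joint arm with a two-finger parallel gripper is mounted at the origin on the work surface. World frame = base frame: x ahead of the robot, y to its left, z up, the work surface at z = 0. Lengths are in m, angles in rad, forces in N, time in s.
With the tool pointing down it reaches from about 0.35 to 0.85 m from the base axis. Payload 8.1 kg.
Tool frame: the origin (TCP) lies on the centre line of the jaws, within the pads' length; the fingertips stand 17 mm ahead of it and the grasp point (between the pads) lies 2 mm behind it; x points along the fingers, z is the direction in which the jaws open and shut, and the axes are right-handed (so a half turn about x gives the same grasp; the last joint's range is limited). The gripper opens to 93 mm and grips with 3 to 60 N. Pads are 15 mm wide; open, the fingers measure 128 mm over their backs; the gripper's body (75 mm by 188 mm) begins 65 mm behind the grasp point.
Start: joints at [-1.196, 0.13, 1.488, -0, 1.523, -0.085], TCP at [0.266, -0.538, 0.236] pointing down, gripper open.
Joint ranges: [-2.96, 2.96], [-0.89, 2.26], [0.02, 2.5], [-1.34, 4.48], [0, 2.73], [-2.66, 2.66]. Speed limits (rad/s): [2.39, 2.39, 2.79, 3.14, 3.14, 3.14].

## Interface

Orientations are given as a rotation vector (axis times angle).
In Python, from plant import telemetry, optics, workorder gives the robot as it stands.
- The arm moves only by the shell command python3 -m inch 'ROWS' [FORCE]. ROWS is JSON, a list that holds one entry, the list of rows, each a list of 7 numbers: the shift along the tool's x, y, z in m, then the turn, a rotation vector about the tool's x, y, z in rad, then the opening, from 0 (shut) to 1 (fully open). In form: [[[tx, ty, tz, ax, ay, az, grip], ...]]. A call has 1 to 20 rows; each row shifts and turns the pose as measured when the row begins, along the tool's axes as they then stand; what a row does not reach is not made up. A row lasts 1/10 s, in which the tool goes at most 50 mm and 8.59 degrees, less where a joint would pass 70% of its speed; a pose out of reach is approached as far as the arm can. A call is refused whole if a number of a shift passes 0.05 or a number of a turn 0.15, either way. A call with a gripper value outside its range is refused whole. The fingers move at their own pace and stop on an object; FORCE is the grip in N (left out, the last holds). Time passes only in rows, so rows that do not move let the fingers close. It gives the time, the measured TCP pose, the force and the opening at its end, in the units of the state.
- telemetry.read_state(): the state, without advancing time (a new reading comes with each control period).
- optics.read_camera(name): name is "scene" or "side" or "wrist"; returns a dict with "frame" (480x640x3 uint8, blue, green, red), "fx", "fy", "cx", "cy" (pixels), "rvec" (rotation vector, rad) and "tvec" (3), from world to camera coordinates, as OpenCV has them. Camera axes: x right, y down, z forward; pixel columns grow to the right and rows downward; lengths in m; the calibration is good to about 2 mm. The wrist camera is an equidistant fisheye: a pixel r from the principal point sees the ray r / f radians off the axis. A picture is of the moment at which its call begins. There is no depth.
- workorder.close_job(): hands the job in, once; it reports no verdict.
The state is a dict: "t": time; "q": joint angles; "dq": joint speeds; "joint_torque": joint torques, N m; "tool_pos": TCP position; "orientation": TCP orientation; "force": force on the tool from outside, world axes, zero at the start; "wrist_torque": the same for the moment, N m; "opening": finger opening in m.
Only numpy, scipy, OpenCV 4.12 (cv2) and the standard library are available. Lean on these libraries where they do the work, as an engineer would, in place of code of your own. Each camera call takes 0.05 s, during which the arm holds its last target. There are 200 camera calls.

## Task

Push the red switch handle fully down onto the square shaft on the small black power box, then swing the yellow guard shut over it. Take the orange-headed lock pin from its wooden holder and push it down through the hole in the guard's tab into the hole in the box beneath, until the guard is pressed flush against its springy seal; finish while still holding the pin and pressing it down, because the seal lifts the guard as soon as you let up. Leave the tape roll, the meter and the screwdriver where they are.

Things in the scene. Friction and masses are not known exactly. Their poses are not given: they have to be found in the camera images.
- box: Black power box fixed on the table, 200 (x) by 220 (y) by 70 mm high, origin at the centre of its underside, z up. The guard hinges along its +y side, the pin hole is near its -y side; coloured outlet flaps on its +x and -x faces.
- shaft_base (a point): Point on the box's top at the foot of the square steel shaft, 15 mm to +y of the box's centre. The shaft is upright, 12 mm square, sides along the box's x and y, 20 mm tall (the top 2 mm narrows to 9 mm).
- box_hole (a point): Centre of the mouth of the blind pin hole in the box's top, 12 mm across, 30 mm deep, 73 mm to -y of the box's centre.
- hinge (a point): Middle of the guard's hinge line, on the box's top (70 mm above the table), 85 mm to +y of the box's centre; the line runs along the box's x.
- guard (a joint): Opening angle of the guard in rad, measured from its springy rubber seal: 0 is shut, resting on the seal; about 1.75 is open, standing up and leaning outward to the box's +y. Stiff hinge (about 0.2 Nm): it stays where it is left.
- seal (a joint): How far the springy seal under the guard is pressed down, in rad about the same hinge line: 0 is relaxed, when the shut guard is still ajar by 0.045 rad (7 mm at the tab's hole); 0.045 is fully pressed, the guard flush on the box. It gives way with the shut guard: about 2 N at the tab's hole starts it and about 8 N presses it flush; it lifts the guard again as soon as the push ends.
- guard_edge (a point): Middle of the guard's outer top edge at its free end. The guard is a yellow cover with a clear top, 120 mm wide along the hinge; shut, it reaches 125 mm from the hinge to -y and 52 mm above the box's top, and has 48 mm of height inside. Site axes turn with the guard and equal the box's when it is flush. A tab 44 mm wide and 8 mm thick sticks out 66 mm farther at the level of the box's top. To shut the guard, push its clear face from outside (+y side when open).
- guard_hole (a point): Centre of the 13 mm through hole in the guard's tab, on the tab's upper face, 158 mm from the hinge and 8 mm above the tab's underside; over the box's hole when the guard is shut. 33 mm from the guard's end wall.
- knob_center (a point): Centre of the loose red switch handle, a bar 60 (x, long) by 28 (y) by 42 mm (z); origin half-way up, 21 mm above its underside; starts lying on the table with the bore down. In the middle of its underside is a square bore 13.5 mm wide, 22 mm deep, sides along the bar's x and y, its mouth bevelled by 2 mm; it fits the shaft in any quarter turn. Fully home its underside lies on the box's top, 21 mm below this point. About 90 g.
- pin_head (a point): Grip point of the lock pin, on the axis of its orange round head (24 mm diameter, 40 mm tall), 28 mm above the head's underside and 12 mm below its top. z is the pin's axis, up. A steel shank 10 mm thick and 38 mm long with a tapered end lies below the head. It starts upright in the holder's 13 mm hole with the head's underside on the holder's top. About 70 g.
- pin_tip (a point): Lower end of the pin's shank, 66 mm below pin_head. With the pin fully in, the head presses on the tab, and this end is 30 mm below the box's top.
- holder: Plywood block fixed on the table, 64 by 64 by 46 mm high, holding the pin; origin at the centre of its underside.
- tape_mid (a point): Middle of the blue tape roll, 90 mm across, 24 mm high, flat on the table; leave alone.
- meter_mid (a point): Middle of the yellow meter, 75 by 150 by 38 mm, flat on the table; leave alone.
- driver_mid (a point): A point on the screwdriver lying on the table; leave alone.

How it is judged:
On the way, in this order (a step that is already met when the one before it is completed fails the run):
1. the red handle is fully down on the square shaft (z of knob_center in the frame of shaft_base below 0.0245 m and horizontal distance between knob_center and shaft_base below 0.005 m), for 0.2 s.
2. the guard is let down onto its seal (value of joint guard below 0.045 rad), for 0.2 s.
3. the pin passes through the tab into the box (z of pin_tip in the frame of box_hole below -0.01 m and horizontal distance between pin_tip and box_hole below 0.006 m and value of joint guard below 0.045 rad), for 0.1 s.
At the end, for the whole second after the job is handed in: The red handle is on the shaft within 3.5 mm of fully down, the guard is shut on its seal (within 0.01 rad) and the seal is pressed to within 0.013 rad (2 mm at the tab) of flush, the pin is through tab and box within 4 mm of fully in, and the fingers are still on the pin, pressing it (all of step 1 and value of joint guard below 0.01 rad and value of joint seal above 0.032 rad and z of pin_tip in the frame of box_hole below -0.026 m and horizontal distance between pin_tip and box_hole below 0.005 m and contact force between the fingers and pin above 1 N); the arm keeps its last pose, push and grip.
It fails at once if the tape roll is moved more than 30 mm (distance of tape_mid from where it was at the start of the episode above 0.03 m).
It fails at once if the meter is moved more than 30 mm (distance of meter_mid from where it was at the start of the episode above 0.03 m).
It fails at once if the screwdriver is moved more than 30 mm (distance of driver_mid from where it was at the start of the episode above 0.03 m).
It also fails if it takes over 72 s, if anything falls off the work surface, if the arm or the gripper's body presses on something with over 40 N, if the wrist force passes 120 N, or if a joint passes its speed limit or range.

## Working session

There is one attempt and no reset: what is moved stays moved. The work goes in short steps, Python scripts to look and compute and a shell command to move; the robot and the scene stay as the last step left them, time stands still between calls to the robot, and variables do not carry over. Pictures are saved under pics/ and viewed, on a budget of 10 in all, crops included, one or two more only if the job needs it, and the job is handed in when it is done.

```bash
ls; mkdir -p pics; python3 - <<'E'
from plant import telemetry, optics
import cv2
s=telemetry.read_state(); print(s)
for n in("scene","side"):
    c=optics.read_camera(n); cv2.imwrite(f"pics/{n}0.png",c["frame"]); print(n,{k:v for k,v in c.items() if k!="frame"})
E
```

```text
pics
{'t': 0.0, 'q': array([-1.19637704e+00,  1.31143213e-01,  1.48929839e+00,  1.01911511e-05,
        1.52303553e+00, -8.53587621e-02]), 'dq': array([-0.00062051,  0.00069921, -0.00052878, -0.00075521,  0.0005775 ,
       -0.00155441]), 'joint_torque': array([-1.48971944e-04, -5.59847367e+01, -4.91757023e+01,  7.66840624e-02,
        3.58796166e-02, -1.85008685e-04]), 'tool_pos': array([ 0.26608918, -0.53714424,  0.23458768]), 'orientation': array([ 0.86533865,  1.39384258, -0.8634785 ]), 'force': array([ 0.05610187, -0.16363265, -0.26974253]), 'wrist_torque': array([0.03347013, 0.05173613, 0.05906013]), 'opening': 0.09253985088167115}
scene {'fx': 442.4497510617223, 'fy': 442.4497510617223, 'cx': 320.2106381851229, 'cy': 239.31546111777513, 'rvec': array([ 2.16366877,  0.54120027, -0.27452058]), 'tvec': array([-0.52253557, -0.11918678,  1.48746163])}
side {'fx': 604.8748210091302, 'fy': 604.8748210091302, 'cx': 320.44681141820075, 'cy': 222.76614793003031, 'rvec': array([ 0.24381544, -2.85432914,  1.09929585]), 'tvec': array([0.57925497, 0.15173999, 1.35054205])}
```

View pics/scene0.png

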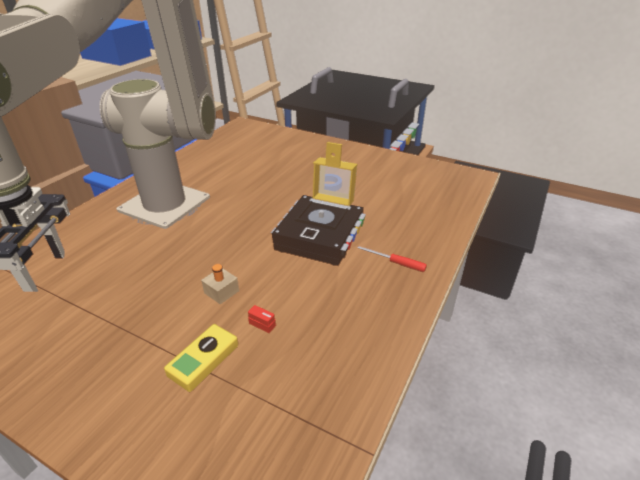

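View pics/side0.png

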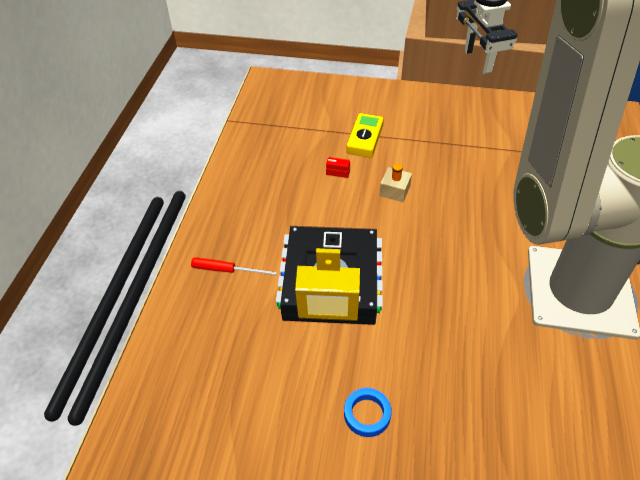

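Scene view: knob (262,318), pin head (217,268), white square round the pin hole (310,233), shaft near (320,217), screwdriver to the right of the box. Side view: knob (338,167), pin head (397,170), hole (332,240), box top corners about (288,227), (380,229), (377,304) and (282,305).

```bash
cat > h.py <<'E'
import numpy as np, cv2
from scipy.spatial.transform import Rotation as R
from plant import telemetry, optics
def ray(c,uv,fish=False):
    K=np.array([[c["fx"],0,c["cx"]],[0,c["fy"],c["cy"]],[0,0,1]])
    Rm=cv2.Rodrigues(np.array(c["rvec"]))[0]
    uv=np.array(uv,float)
    d=np.linalg.solve(K,[uv[0],uv[1],1])
    if fish:
        r=np.hypot(d[0],d[1]); d=np.array([d[0]/r*np.sin(r),d[1]/r*np.sin(r),np.cos(r)]) if r>1e-9 else np.array([0,0,1.])
    return -Rm.T@np.array(c["tvec"]), Rm.T@d
def onz(c,uv,z,fish=False):
    o,d=ray(c,uv,fish); return o+d*(z-o[2])/d[2]
def proj(c,P,fish=False):
    Rm=cv2.Rodrigues(np.array(c["rvec"]))[0]; p=Rm@np.array(P)+c["tvec"]
    if fish:
        r=np.hypot(p[0],p[1]); th=np.arctan2(r,p[2]); k=th/max(r,1e-9); return np.array([c["cx"]+c["fx"]*p[0]*k,c["cy"]+c["fy"]*p[1]*k])
    return np.array([c["cx"]+c["fx"]*p[0]/p[2],c["cy"]+c["fy"]*p[1]/p[2]])
def snap(n,name,crop=None,k=1):
    c=optics.read_camera(n); f=c["frame"]
    if crop: x0,y0,x1,y1=crop; f=cv2.resize(f[y0:y1,x0:x1],None,fx=k,fy=k,interpolation=cv2.INTER_CUBIC)
    cv2.imwrite(f"pics/{name}.png",f); np.save(f"pics/{name}.npy",{k:v for k,v in c.items() if k!="frame"},allow_pickle=True); return c
def tool():
    s=telemetry.read_state(); return s,np.array(s["tool_pos"]),R.from_rotvec(s["orientation"])
E
python3 - <<'E'
from h import *
np.set_printoptions(precision=4,suppress=True)
s=optics.read_camera("scene"); d=optics.read_camera("side")
for n,a,b,z in [("knobtop",(262,312),(338,161),.042),("pintop",(217,266),(397,166),.086),("hole",(310,233),(332,240),.07),("shafttop",(320,215),(332,262),.08),
 ("c_l",(275,234),(380,229),.07),("c_f",(343,248),(288,227),.07),("c_r",(364,213),(282,305),.07),("c_b",(301,199),(377,304),.07)]:
    print(n,onz(s,a,z),onz(d,b,z))
c=optics.read_camera("wrist"); print({k:v for k,v in c.items() if k!="frame"})
st,p,r=tool(); print(p,r.as_matrix())
Rm=cv2.Rodrigues(c["rvec"])[0]; print("cam in tool", r.inv().apply(-Rm.T@c["tvec"]-p), r.inv().as_matrix()@Rm.T)
f1=cv2.resize(s["frame"][195:335,200:370],(680,560),interpolation=2); cv2.imwrite("pics/sc1.png",f1)
E
```

```text
knobtop [ 0.5948 -0.2909  0.042 ] [ 0.5926 -0.2921  0.042 ]
pintop [ 0.4353 -0.2471  0.086 ] [ 0.4377 -0.2492  0.086 ]
hole [0.5604 0.0008 0.07  ] [0.5604 0.0031 0.07  ]
shafttop [0.5496 0.08   0.08  ] [0.5489 0.0735 0.08  ]
c_l [ 0.4767 -0.0489  0.07  ] [ 0.4572 -0.0478  0.07  ]
c_f [ 0.6712 -0.0171  0.07  ] [ 0.6668 -0.0192  0.07  ]
c_r [0.6529 0.1635 0.07  ] [0.6338 0.1944 0.07  ]
c_b [0.4481 0.1441 0.07  ] [0.4408 0.1593 0.07  ]
{'fx': 371.64829954431775, 'fy': 371.64829954431775, 'cx': 322.82142369716996, 'cy': 240.61915657374203, 'rvec': array([-2.4818,  1.5397,  0.1968]), 'tvec': array([-0.5981, -0.0295,  0.39  ])}
[ 0.2662 -0.5374  0.2351] [[-0.0003  0.8961  0.4438]
 [ 0.0008  0.4438 -0.8961]
 [-1.      0.0001 -0.0009]]
cam in tool [-0.1493  0.0692 -0.0015] [[-0.0001 -0.2503  0.9682]
 [ 0.0004 -0.9682 -0.2503]
 [ 1.      0.0003  0.0002]]
```

View pics/sc1.png

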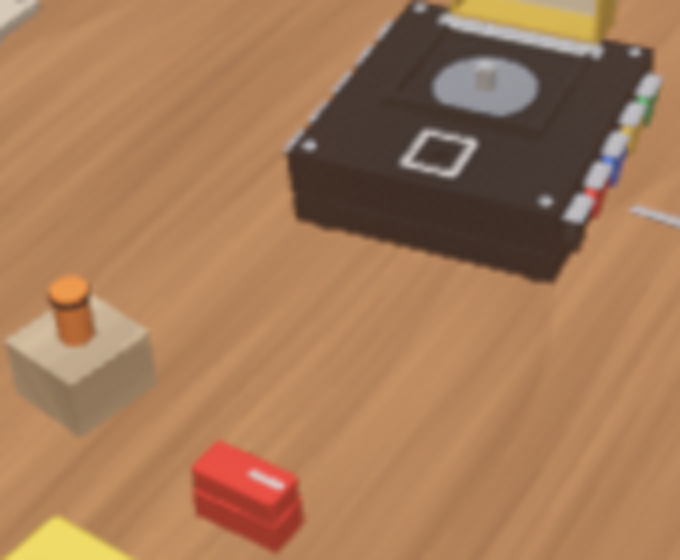

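```bash
python3 - <<'E'
from h import *
np.set_printoptions(precision=4,suppress=True)
s=optics.read_camera("scene")
g=lambda x,y,z: onz(s,(200+x/4,195+y/4),z)
for n,a,z in [("shafttop",(485,64),.09),("foot",(485,90),.07),("hole",(440,153),.07)]: print(n,g(*a,z))
S=[g(*a,.07) for a in[(309,146),(545,201),(635,51),(420,7)]]; print("screws",S,np.mean(S,0))
d=S[1]-S[0]+S[2]-S[3]; print("yawx",np.arctan2(d[1],d[0])); d=S[2]-S[1]+S[3]-S[0]; print("yawy",np.arctan2(d[1],d[0])-np.pi/2)
K=[g(*a,.042) for a in[(195,466),(281,503),(299,478),(218,441)]]; print(K,np.mean(K,0)); 
d=K[1]-K[0]+K[2]-K[3]; print("knob yaw",np.arctan2(d[1],d[0]))
E
```

```text
shafttop [0.55   0.0869 0.09  ]
foot [0.5519 0.0833 0.07  ]
hole [ 0.561  -0.0003  0.07  ]
screws [array([ 0.4758, -0.036 ,  0.07  ]), array([ 0.6499, -0.0149,  0.07  ]), array([0.6274, 0.1824, 0.07  ]), array([0.4525, 0.1615, 0.07  ])] [0.5514 0.0733 0.07  ]
yawx 0.11979849256354633
yawy 0.11588372097032007
[array([ 0.5666, -0.3042,  0.042 ]), array([ 0.6269, -0.3048,  0.042 ]), array([ 0.6254, -0.2836,  0.042 ]), array([ 0.5668, -0.2811,  0.042 ])] [ 0.5964 -0.2934  0.042 ]
knob yaw -0.02639439437625538
```

```bash
cat >> h.py <<'E'
def to(P,zang=None):
    "delta in tool axes to world P; turn about tool x so tool z has world heading zang (deg)"
    s,p,r=tool(); M=r.as_matrix(); cur=np.degrees(np.arctan2(M[1,2],M[0,2]))
    print("t",round(s["t"],2),"tcp",np.round(p,4),"zhead",round(cur,2),"tilt",np.round(M[2,1:],4),"F",np.round(s["force"],1),"T",np.round(s["wrist_torque"],2),"open",round(s["opening"],4),"q6",round(s["q"][5],2))
    print("shift",np.round(r.inv().apply(np.array(P)-p),4), "" if zang is None else f"turn {-np.radians(zang-cur):.4f}")
E
python3 -m inch '[[[0,0,0,-0.135,0,0,1],[0,0,0,-0.135,0,0,1],[0,0,0,-0.135,0,0,1],[0,0,0,-0.135,0,0,1],[0,0,0,-0.135,0,0,1],[0,0,0,-0.135,0,0,1],[0,0,0,-0.135,0,0,1],[0,0,0,-0.135,0,0,1]]]' 20
python3 -c "
from h import *
to([.596,-.31,.2],-1.7)"
```

```text
t: 1.1
tool_pos: [0.2661, -0.537, 0.2344]
orientation: [-0.006, 1.572, 0.009]
force: [-0.6, -1.1, -0.7]
opening: 0.0929
t 1.1 tcp [ 0.2661 -0.537   0.2344] zhead 0.54 tilt [ 0.0021 -0.0007] F [-0.6 -1.1 -0.7] T [-0.06  0.    0.03] open 0.0929 q6 -1.21
shift [0.0346 0.2239 0.3321] turn 0.0391
```

```bash
python3 -m inch '[[[0.004,0.028,0.042,0.005,0,0,1],[0.004,0.028,0.042,0.005,0,0,1],[0.004,0.028,0.042,0.005,0,0,1],[0.004,0.028,0.042,0.005,0,0,1],[0.004,0.028,0.042,0.005,0,0,1],[0.004,0.028,0.042,0.005,0,0,1],[0.004,0.028,0.042,0.005,0,0,1],[0.004,0.028,0.038,0.004,0,0,1],[0,0,0,0,0,0,1]]]'
python3 -c "
from h import *
to([.596,-.2925,.05],-1.7)
snap('wrist','w1')"
```

```text
t: 2.0
tool_pos: [0.6002, -0.3128, 0.2009]
orientation: [0.023, 1.571, -0.023]
force: [-0.3, 0.4, -1.0]
opening: 0.0929
t 2.0 tcp [ 0.6002 -0.3128  0.2009] zhead -1.67 tilt [ 0.0005 -0.0007] F [-0.3  0.4 -1. ] T [-0.03 -0.09  0.04] open 0.0929 q6 -0.53
shift [ 0.1509  0.0201 -0.0046] turn 0.0005
```

View pics/w1.png

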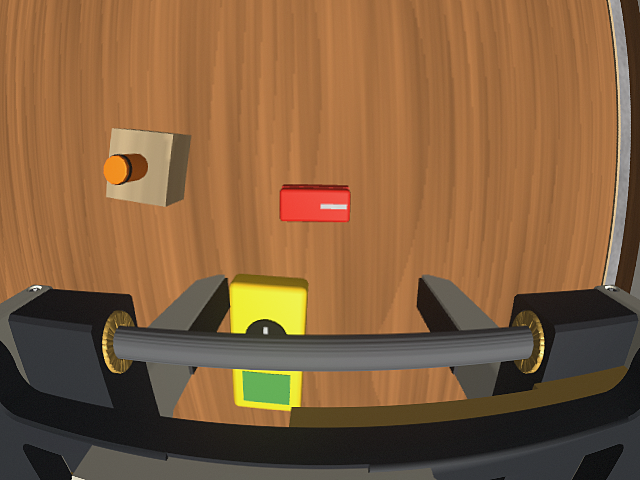

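The wrist view shows the knob top at about (280..350, 188..221), square to the jaws. The pin head top is at (117,169), and the meter lies under the gripper at (268,340).

```bash
python3 - <<'E'
from h import *
np.set_printoptions(precision=4,suppress=True)
c=np.load("pics/w1.npy",allow_pickle=True).item()
K=[onz(c,a,.042,True) for a in[(280,188),(350,188),(350,221),(280.5,221)]];m=np.mean(K,0)
print(K,m); print("pin",onz(c,(117,169),.086,True)); 
d=K[1]-K[0]+K[2]-K[3]; print(np.degrees(np.arctan2(d[1],d[0])))
to([m[0],m[1],.024],-1.7)
E
```

```text
[array([ 0.5648, -0.2757,  0.042 ]), array([ 0.6232, -0.2775,  0.042 ]), array([ 0.6228, -0.3056,  0.042 ]), array([ 0.5638, -0.3039,  0.042 ])] [ 0.5936 -0.2907  0.042 ]
pin [ 0.4391 -0.2478  0.086 ]
-1.7236308445443793
t 2.05 tcp [ 0.5985 -0.3147  0.2012] zhead -1.72 tilt [-0.0008 -0.0016] F [-0.2 -0.2  0.4] T [-0.04 -0.08  0.01] open 0.0929 q6 -0.53
shift [ 0.1772  0.024  -0.0053] turn -0.0004
```

```bash
python3 -m inch '[[[0.01,0.024,-0.005,0,0,0,1],[0.03,0,0,0,0,0,1],[0.03,0,0,0,0,0,1],[0.03,0,0,0,0,0,1],[0.03,0,0,0,0,0,1],[0.025,0,0,0,0,0,1],[0.01,0,0,0,0,0,1],[0,0,0,0,0,0,1]]]'
python3 -c "
from h import *
to([.5938,-.2907,.024],-1.7)"
```

```text
t: 2.85
tool_pos: [0.5903, -0.2975, 0.0342]
orientation: [0.023, 1.57, -0.032]
force: [0.1, 0.4, 1.3]
opening: 0.0934
t 2.85 tcp [ 0.5903 -0.2975  0.0342] zhead -2.0 tilt [-0.006  0.001] F [0.1 0.4 1.3] T [-0.04 -0.07 -0.02] open 0.0934 q6 -0.51
shift [0.0102 0.007  0.0033] turn -0.0052
```

```bash
python3 -m inch '[[[0.0,0.007,0.003,-0.005,0,0.006,1],[0.01,0,0,0,0,0,1],[0,0,0,0,0,0,1]]]'
python3 -c "
from h import *
to([.5938,-.2907,.024],-1.7)"
```

```text
t: 3.15
tool_pos: [0.5953, -0.2921, 0.0276]
orientation: [0.022, 1.565, -0.026]
force: [-0.8, 0.3, 0.5]
opening: 0.0926
t 3.15 tcp [ 0.5953 -0.2921  0.0276] zhead -1.75 tilt [-0.002   0.0054] F [-0.8  0.3  0.5] T [-0.05 -0.07  0.  ] open 0.0926 q6 -0.5
shift [ 0.0036  0.0014 -0.0015] turn -0.0009
```

```bash
python3 -m inch '[[[0.002,0.001,-0.001,0,0.005,0.002,1],[0,0,0,0,0,0,0.6],[0,0,0,0,0,0,0.5],[0,0,0,0,0,0,0.5],[0,0,0,0,0,0,0.5],[0,0,0,0,0,0,0.5]]]' 35
python3 -c "
from h import *
to([.55,0.08,.2],-1.7)"
```

```text
t: 3.75
tool_pos: [0.5962, -0.2918, 0.0285]
orientation: [0.022, 1.567, -0.025]
force: [-1.0, -0.1, -0.5]
opening: 0.0598
t 3.75 tcp [ 0.5962 -0.2918  0.0285] zhead -1.71 tilt [-0.0022  0.0039] F [-1.  -0.1 -0.5] T [-0.04 -0.06 -0.01] open 0.0598 q6 -0.5
shift [-0.1725  0.3699 -0.0567] turn -0.0002
```

```bash
python3 -m inch '[[[-0.03,0,0,0,0,0,0.5],[-0.04,0,0,0,0,0,0.5],[-0.04,0,0,0,0,0,0.5],[-0.04,0.02,0,0,0,0,0.5],[-0.02,0.04,-0.006,-0.02,0,0,0.5],[0,0.04,-0.006,-0.02,0,0,0.5],[0,0.04,-0.006,-0.02,0,0,0.5],[0,0.04,-0.006,-0.02,0,0,0.5],[0,0.04,-0.006,-0.02,0,0,0.5],[0,0.04,-0.006,-0.02,0,0,0.5],[0,0.02,-0.006,-0.02,0,0,0.5],[0,0,0,0,0,0,0.5],[0,0,0,0,0,0,0.5]]]'
python3 -c "
from h import *
snap('wrist','w2')
to([.55,0.0882,.12],6.8)
"
```

```text
t: 5.05
tool_pos: [0.5439, -0.0031, 0.2039]
orientation: [-0.088, 1.565, 0.089]
force: [0.5, -1.7, -0.9]
opening: 0.06
t 5.1 tcp [ 0.544  -0.0034  0.2039] zhead 6.44 tilt [0.0008 0.0036] F [ 0.6  0.8 -0.5] T [-0.01 -0.1   0.05] open 0.0599 q6 -0.21
shift [0.084  0.0903 0.0159] turn -0.0064
```

View pics/w2.png

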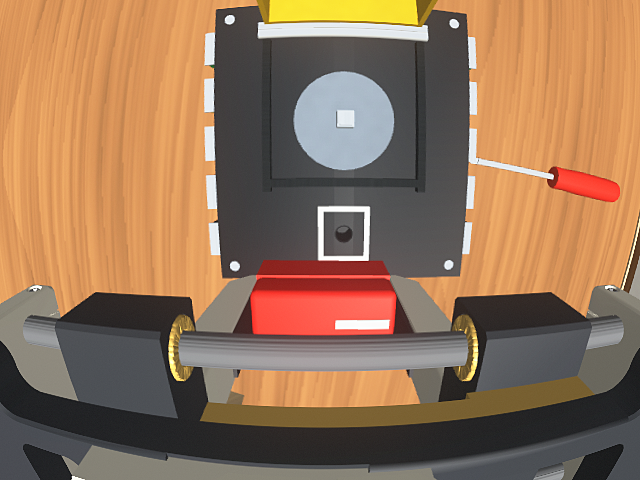

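The wrist view shows the shaft top at (345,119), the hole at (344,234) and the box screws at (230,19), (454,23), (449,265), (235,266). The knob is held square, with its top's +y edge at row 277 (251..395) and its lower edge at row 261.

```bash
python3 - <<'E'
from h import *
np.set_printoptions(precision=4,suppress=True)
c=np.load("pics/w2.npy",allow_pickle=True).item()
W=lambda u,v,z:onz(c,(u,v),z,True)
print("shaft",W(345,119,.09),"hole",W(344,234,.07))
S=[W(*a,.07) for a in[(235,266),(449,265),(454,23),(230,19)]];print(S,np.mean(S,0))
d=S[1]-S[0]+S[2]-S[3];print("yaw",np.degrees(np.arctan2(d[1],d[0])))
p=np.array([.544,-.0034,.2039]); ktop=p[2]-.0285+.042
h=np.radians(6.44);r=np.array([[np.cos(h),np.sin(h)],[-np.sin(h),np.cos(h)]])
for a,z in[((251,277),ktop),((395,276),ktop),((259,261),ktop-.042),((384,261),ktop-.042)]: 
    w=W(*a,z); print("knob edge in tool-aligned xy",r@(w-p)[:2])
E
```

```text
shaft [0.5492 0.0882 0.09  ] hole [0.5603 0.0013 0.07  ]
[array([ 0.4754, -0.0352,  0.07  ]), array([ 0.6517, -0.015 ,  0.07  ]), array([0.628 , 0.1837, 0.07  ]), array([0.4524, 0.1631, 0.07  ])] [0.5519 0.0741 0.07  ]
yaw 6.622224711603386
knob edge in tool-aligned xy [-0.0288  0.0208]
knob edge in tool-aligned xy [0.028  0.0212]
knob edge in tool-aligned xy [-0.0327  0.014 ]
knob edge in tool-aligned xy [0.0307 0.014 ]
```

```bash
python3 -c "
import cv2
f=cv2.imread('pics/w2.png')[250:345,235:415];cv2.imwrite('pics/w2c.png',cv2.resize(f,None,fx=4,fy=4,interpolation=2))"
```

```text
(no output)
```

View pics/w2c.png

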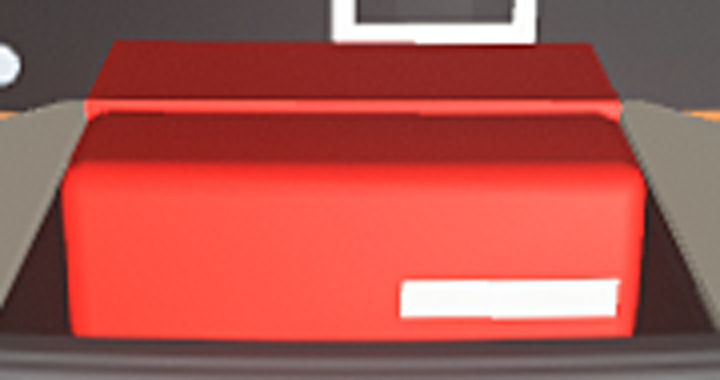

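The knob's lower edge (rows 260.5, cols 263–383) shows it centred on the TCP to about 1 mm.

```bash
python3 -m inch '[[[0.01,0.025,0.004,-0.002,0.002,0,0.5],[0.01,0.025,0.004,-0.002,0.002,0,0.5],[0.01,0.025,0.004,0,0,0,0.5],[0.02,0.014,0.002,0,0,0,0.5],[0.01,0,0,0,0,0,0.5],[0,0,0,0,0,0,0.5]]]'
python3 -c "
from h import *
to([.5493,0.088,.13],6.7)
"
```

```text
t: 5.7
tool_pos: [0.5519, 0.0809, 0.1424]
orientation: [-0.083, 1.568, 0.08]
force: [-0.5, 0.7, -1.4]
opening: 0.0599
t 5.7 tcp [0.5519 0.0809 0.1424] zhead 5.98 tilt [-0.0021  0.0015] F [-0.5  0.7 -1.4] T [-0.01 -0.08  0.02] open 0.0599 q6 -0.05
shift [ 0.0124  0.0074 -0.0018] turn -0.0126
```

```bash
python3 -m inch '[[[0.006,0.007,-0.002,-0.012,0.002,0.002,0.5],[0,0,0,0,0,0,0.5],[0,0,0,0,0,0,0.5]]]'
python3 -c "
from h import *
to([.5493,0.088,.13],6.7)
snap('side','s2',(250,190,420,320),4)
to([.5493,0.088,.13],6.7)
"
```

```text
t: 6.0
tool_pos: [0.5501, 0.085, 0.1373]
orientation: [-0.09, 1.568, 0.089]
force: [-0.3, -0.1, -1.0]
opening: 0.0598
t 6.0 tcp [0.5501 0.085  0.1373] zhead 6.52 tilt [-0.0006  0.0004] F [-0.3 -0.1 -1. ] T [-0.04 -0.06  0.06] open 0.0598 q6 -0.05
shift [ 0.0073  0.0031 -0.0005] turn -0.0032
t 6.05 tcp [0.55   0.085  0.1372] zhead 6.52 tilt [-0.0006  0.0003] F [-0.1  0.3 -0.3] T [-0.   -0.07 -0.01] open 0.0596 q6 -0.05
shift [ 0.0072  0.003  -0.0004] turn -0.0032
```

View pics/s2.png

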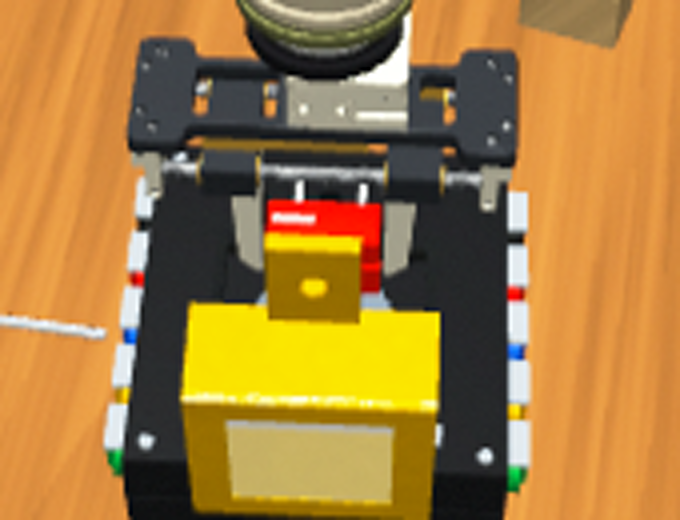

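The side view shows the knob held over the shaft and clear of the guard's tab. I'll correct by 3 mm and then descend.

```bash
python3 -m inch '[[[0,0.004,-0.0005,-0.004,0,0,0.5],[0,0,0,0,0,0,0.5],[0,0,0,0,0,0,0.5]]]'
python3 -c "
from h import *
to([.5493,0.088,.118],6.7)"
```

```text
t: 6.35
tool_pos: [0.5498, 0.0888, 0.1388]
orientation: [-0.093, 1.566, 0.092]
force: [-0.1, -0.2, -1.8]
opening: 0.0597
t 6.35 tcp [0.5498 0.0888 0.1388] zhead 6.73 tilt [-0.0008  0.0027] F [-0.1 -0.2 -1.8] T [-0.07 -0.06 -0.04] open 0.0597 q6 -0.05
shift [ 0.0208 -0.0007 -0.0007] turn 0.0004
```

```bash
python3 -m inch '[[[0.012,0,-0.0005,0,0.002,0,0.5],[0.006,0,0,0,0,0,0.5],[0.004,0,0,0,0,0,0.5],[0.004,0,0,0,0,0,0.5],[0,0,0,0,0,0,0.5]]]'
python3 -c "
from h import *
to([.5493,0.088,.098],6.7)"
```

```text
t: 6.85
tool_pos: [0.5493, 0.0888, 0.11]
orientation: [-0.093, 1.568, 0.092]
force: [1.0, -0.0, -1.5]
opening: 0.0596
t 6.85 tcp [0.5493 0.0888 0.11  ] zhead 6.74 tilt [-0.0008  0.0004] F [ 1.  -0.  -1.5] T [ 0.   -0.28  0.02] open 0.0596 q6 -0.05
shift [ 0.012  -0.0008 -0.0001] turn 0.0008
```

```bash
python3 -m inch '[[[0.006,0,0,0,0,0,0.5],[0.005,0,0,0,0,0,0.5],[0.004,0,0,0,0,0,0.5],[0.004,0,0,0,0,0,0.5],[0.004,0,0,0,0,0,0.5]]]'
python3 -c "
from h import *
to([.5493,0.088,.098],6.7)"
```

```text
t: 7.35
tool_pos: [0.5498, 0.0888, 0.098]
orientation: [-0.094, 1.569, 0.091]
force: [-21.1, -2.0, 36.3]
opening: 0.0594
t 7.35 tcp [0.5498 0.0888 0.098 ] zhead 6.75 tilt [-0.0014  0.0002] F [-21.1  -2.   36.3] T [-0.39  3.64 -0.17] open 0.0594 q6 -0.05
shift [-0.     -0.0007 -0.0006] turn 0.0009
```

```bash
python3 -m inch '[[[0,0,0,0,0,0,0.8],[0,0,0,0,0,0,0.9],[0,0,0,0,0,0,0.9],[0,0,0,0,0,0,0.9],[-0.03,0,0,0,0,0,0.9],[-0.04,0,0,0,0,0,0.9],[-0.04,-0.04,0,0,0,0,0.9],[0,-0.04,0,0,0,0,0.9],[0,-0.04,0,0,0,0,0.9],[0,0,0,0,0,0,0.9]]]'
python3 -c "
from h import *
snap('wrist','w3',(180,0,500,300),2)
to([.5493,0.088,.3],6.7)"
```

```text
t: 8.35
tool_pos: [0.5632, -0.0292, 0.2062]
orientation: [-0.098, 1.571, 0.094]
force: [-0.4, -0.0, -0.8]
opening: 0.0836
t 8.4 tcp [ 0.5627 -0.0272  0.2057] zhead 7.03 tilt [-0.0012 -0.0035] F [ 0.   1.3 -0.1] T [-0.01 -0.07  0.04] open 0.0837 q6 -0.26
shift [-0.0944  0.1159  0.0004] turn 0.0057
```

View pics/w3.png

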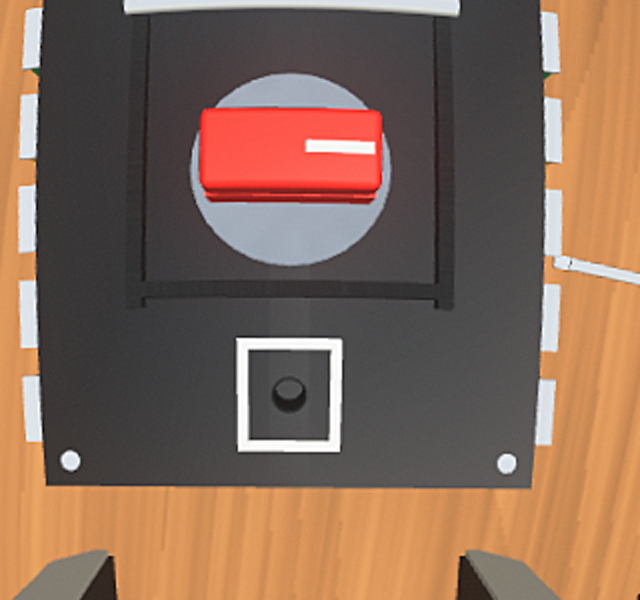

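The handle looks fully seated: centred on the disc, with its base edge at crop row 203. Next I'll check that by numbers and go over the guard with the fingers closed.

```bash
cat >> h.py <<'E'
C=np.array([.5514,.0739]); YAW=np.radians(6.65)
X=np.array([np.cos(YAW),np.sin(YAW)]); Y=np.array([-np.sin(YAW),np.cos(YAW)])
def box(v,z,u=0): return np.r_[C+X*u+Y*v,z]   # v from box centre; hinge v=.085
def where():
    s,p,r=tool(); print("box u,v,z",np.round([X@(p[:2]-C),Y@(p[:2]-C),p[2]],4))
E
python3 -m inch '[[[-0.04,0,0,0,0,0,0.3],[-0.04,0,0,0,0,0,0],[-0.03,0,0,0,0,0,0],[0,0,0,0,0,0,0]]]' 20
python3 -c "
from h import *
c=np.load('pics/w3.npy',allow_pickle=True).item()
for a,z in[((201,108),.112),((382,110),.112),((205,203),.07),((380,203),.07),((289,394),.07)]:
  w=onz(c,(180+a[0]/2,a[1]/2),z,True)[:2]-C; print(np.round([X@w,Y@w],4))
where(); to(box(.21,.305),6.65)"
```

```text
t: 8.8
tool_pos: [0.5608, -0.0239, 0.3141]
orientation: [-0.095, 1.581, 0.099]
force: [1.0, 1.1, 0.7]
opening: 0.0566
[-0.0292  0.0287]
[0.0297 0.0285]
[-0.0322  0.0013]
[0.0342 0.0018]
[ 0.0002 -0.0727]
box u,v,z [-0.002  -0.0982  0.3141]
t 8.8 tcp [ 0.5608 -0.0239  0.3141] zhead 7.04 tilt [ 0.0032 -0.0127] F [1.  1.1 0.7] T [ 0.01 -0.13 -0.04] open 0.0566 q6 -0.26
shift [0.01   0.3082 0.0042] turn 0.0068
```

```bash
python3 -m inch '[[[0,0.04,0,0,-0.006,0,0],[0,0.04,0,0,-0.006,0,0],[0,0.04,0,0.003,0,0,0],[0,0.04,0,0.003,0,0,0],[0,0.04,0,0,0,0,0],[0,0.04,0,0,0,0,0],[0,0.04,0,0,0,0,0],[0,0.03,0,0,0,0,0],[0,0,0,0,0,0,0],[0,0,0,0,0,0,0]]]' 20
python3 -c "
from h import *
where(); to(box(.205,.19),6.65)"
```

```text
t: 9.8
tool_pos: [0.5141, 0.3032, 0.3001]
orientation: [-0.095, 1.587, 0.098]
force: [1.6, -0.3, -0.4]
opening: 0.0005
box u,v,z [-0.0105  0.2321  0.3001]
t 9.8 tcp [0.5141 0.3032 0.3001] zhead 7.02 tilt [ 0.0028 -0.018 ] F [ 1.6 -0.3 -0.4] T [-0.07 -0.1   0.01] open 0.0005 q6 0.32
shift [ 0.1098 -0.0275  0.0123] turn 0.0065
```

```bash
python3 -m inch '[[[0.02,-0.01,0.01,0.006,-0.01,0,0],[0.03,-0.005,0,0,-0.006,0,0],[0.03,0,0,0,0,0,0],[0.025,0,0,0,0,0,0],[0.01,0,0,0,0,0,0],[0,0,0,0,0,0,0]]]' 20
python3 -c "
from h import *
where(); to(box(.175,.19),6.65)"
```

```text
t: 10.4
tool_pos: [0.5246, 0.2847, 0.1784]
orientation: [-0.088, 1.573, 0.089]
force: [0.3, 0.1, -0.4]
opening: 0.0005
box u,v,z [-0.0022  0.2125  0.1784]
t 10.4 tcp [0.5246 0.2847 0.1784] zhead 6.48 tilt [ 0.001  -0.0039] F [ 0.3  0.1 -0.4] T [-0.06 -0.07  0.02] open 0.0005 q6 0.3
shift [-0.0116 -0.0375  0.0023] turn -0.0030
```

```bash
python3 -m inch '[[[-0.012,-0.01,0.002,0,-0.003,0,0],[-0.004,-0.015,0,0,0,0,0],[-0.003,-0.015,0,0,0,0,0],[-0.003,-0.015,0,0,0,0,0],[-0.002,-0.015,0,0,0,0,0],[-0.002,-0.015,0,0,0,0,0],[0,-0.015,0,0,0,0,0],[0,0,0,0,0,0,0]]]' 20
python3 -c "
from h import *
where(); to(box(.056,.198),6.65)"
```

```text
t: 11.2
tool_pos: [0.5424, 0.1756, 0.2144]
orientation: [-0.085, 1.559, 0.089]
force: [0.4, -0.2, 0.3]
opening: 0.0004
box u,v,z [0.0029 0.102  0.2144]
t 11.2 tcp [0.5424 0.1756 0.2144] zhead 6.36 tilt [0.0024 0.0101] F [ 0.4 -0.2  0.3] T [-0.01 -0.09  0.04] open 0.0004 q6 0.11
shift [ 0.0162 -0.0461 -0.0028] turn -0.0051
```

```bash
python3 -m inch '[[[0.005,-0.015,-0.002,-0.005,0.006,0,0],[0.005,-0.015,0,0,0.003,0,0],[0.005,-0.015,0,0,0,0,0],[0.007,-0.012,0,0,0,0,0],[0.01,-0.012,0,0,0,0,0],[0.012,-0.01,0,0,0,0,0],[0,0,0,0,0,0,0]]]' 20
python3 -c "
from h import *
where(); to(box(-.01,.15),6.65)
snap('scene','sc3',(230,110,410,260),4)"
```

```text
t: 11.9
tool_pos: [0.5541, 0.0914, 0.2011]
orientation: [-0.093, 1.548, 0.089]
force: [0.7, 0.8, 0.4]
opening: 0.0006
box u,v,z [0.0047 0.0171 0.2011]
t 11.9 tcp [0.5541 0.0914 0.2011] zhead 6.68 tilt [-0.0036  0.0207] F [0.7 0.8 0.4] T [ 0.02 -0.11 -0.03] open 0.0006 q6 -0.04
shift [ 0.0511 -0.0269 -0.0058] turn 0.0005
```

View pics/sc3.png

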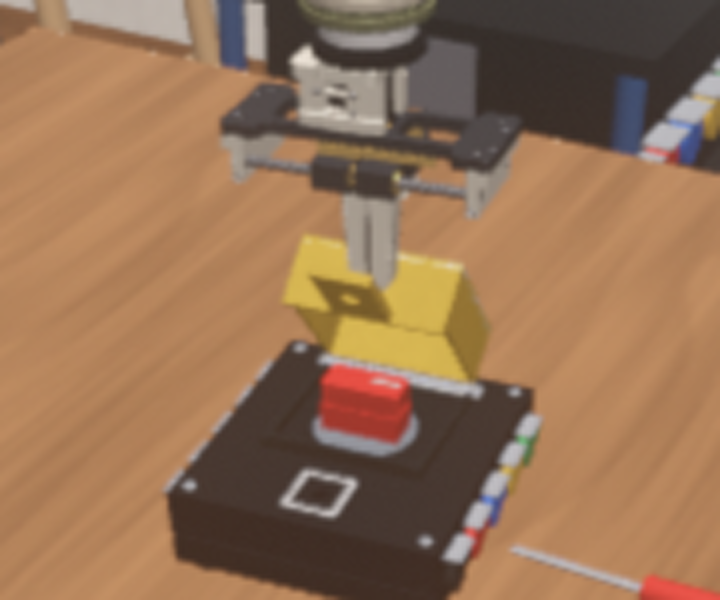

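The scene view shows the guard about half shut with the fingertips on its top near the free edge. I'll back off a little and press mainly downward.

```bash
python3 -m inch '[[[0.002,0.008,-0.004,0,0.012,0.002,0],[0.01,0,0,0,0.004,0,0],[0.01,-0.003,0,0,0,0,0],[0.01,-0.005,0,0,0,0,0],[0.01,-0.006,0,0,0,0,0],[0.008,-0.004,0,0,0,0,0],[0.003,0,0,0,0,0,0],[0,0,0,0,0,0,0]]]' 20
python3 -c "
from h import *
where(); to(box(-.01,.144),6.65)"
```

```text
t: 12.75
tool_pos: [0.5598, 0.0586, 0.1759]
orientation: [-0.117, 1.544, 0.051]
force: [-0.4, -0.5, 1.9]
opening: 0.0005
box u,v,z [ 0.0066 -0.0162  0.1759]
t 12.75 tcp [0.5598 0.0586 0.1759] zhead 6.18 tilt [-0.043  0.023] F [-0.4 -0.5  1.9] T [-0.25  0.1  -0.01] open 0.0005 q6 -0.06
shift [ 0.0315  0.0075 -0.0074] turn -0.0081
```

```bash
python3 -m inch '[[[-0.005,0.012,-0.004,-0.004,0.012,0.02,0],[-0.002,0.012,-0.003,-0.004,0.01,0.02,0],[0,0.008,0,0,0,0,0],[0,0,0,0,0,0,0]]]' 20
python3 -c "
from h import *
where(); to(box(-.0,.144),6.65)"
```

```text
t: 13.15
tool_pos: [0.559, 0.0801, 0.1942]
orientation: [-0.103, 1.545, 0.069]
force: [0.4, 0.4, 0.7]
opening: 0.0007
box u,v,z [0.0083 0.0053 0.1942]
t 13.15 tcp [0.559  0.0801 0.1942] zhead 6.32 tilt [-0.0234  0.023 ] F [0.4 0.4 0.7] T [-0.05 -0.06 -0.01] open 0.0007 q6 -0.04
shift [ 0.0501 -0.0042 -0.0094] turn -0.0058
```

```bash
python3 -m inch '[[[0,0,-0.004,0,0.03,0.02,0],[0,0,0,0,0,0,0],[0,0,0,0,0,0,0]]]' 20
python3 -c "
from h import *
where(); to(box(.015,.144),6.65)"
```

```text
t: 13.45
tool_pos: [0.5554, 0.0805, 0.1944]
orientation: [-0.09, 1.575, 0.084]
force: [-1.7, -4.0, 6.5]
opening: 0.0006
box u,v,z [0.0048 0.0061 0.1944]
t 13.45 tcp [0.5554 0.0805 0.1944] zhead 6.34 tilt [-0.0037 -0.0065] F [-1.7 -4.   6.5] T [-0.7  0.3 -0. ] open 0.0006 q6 -0.06
shift [ 0.0504  0.0091 -0.0045] turn -0.0054
```

```bash
python3 -c "
from h import *
a=optics.read_camera('scene')['frame'][110:260,240:390]; b=optics.read_camera('side')['frame'][180:330,255:405]
cv2.imwrite('pics/m1.png',cv2.resize(np.hstack([a,b]),(800,400),interpolation=2))"
```

View pics/m1.png

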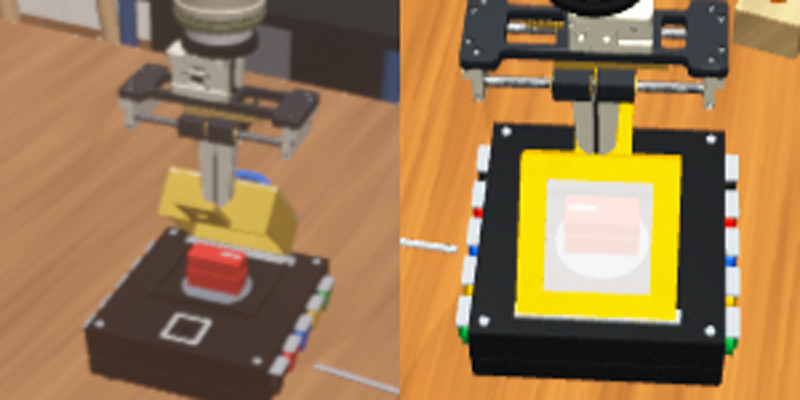

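The fingertips slipped over the free edge and now stand in front of the guard's end wall, above the tab; the guard is at roughly 40°. Pressing the tab down shuts it just as well, so I'll do that.

```bash
python3 -m inch '[[[0,-0.015,-0.003,-0.004,-0.005,0.004,0],[0.006,-0.015,0,0,0,0,0],[0.006,-0.008,0,0,0,0,0],[0.006,0,0,0,0,0,0],[0,0,0,0,0,0,0]]]' 20
python3 -c "
from h import *
where(); to(box(-.06,.101),6.65)"
```

```text
t: 14.05
tool_pos: [0.5559, 0.0435, 0.1719]
orientation: [-0.089, 1.572, 0.093]
force: [0.2, 0.3, 0.7]
opening: 0.0004
box u,v,z [ 0.0009 -0.0307  0.1719]
t 14.05 tcp [0.5559 0.0435 0.1719] zhead 6.67 tilt [ 0.0027 -0.0029] F [0.2 0.3 0.7] T [ 0.09 -0.15 -0.  ] open 0.0004 q6 -0.13
shift [ 0.0708 -0.0295 -0.0007] turn 0.0003
```

```bash
python3 -m inch '[[[0.01,-0.006,0,0,0,0,0],[0.01,-0.006,0,0,0,0,0],[0.01,-0.005,0,0,0,0,0],[0.01,-0.004,0,0,0,0,0],[0.01,-0.003,0,0,0,0,0],[0,0,0,0,0,0,0]]]' 20
python3 -c "
from h import *
where(); to(box(-.06,.101),6.65)"
```

```text
t: 14.65
tool_pos: [0.5577, 0.0186, 0.1156]
orientation: [-0.089, 1.574, 0.094]
force: [-0.9, -0.3, -0.5]
opening: 0.0005
box u,v,z [-1.000e-04 -5.560e-02  1.156e-01]
t 14.65 tcp [0.5577 0.0186 0.1156] zhead 6.7 tilt [ 0.0035 -0.0054] F [-0.9 -0.3 -0.5] T [-0.03 -0.05 -0.03] open 0.0005 q6 -0.18
shift [ 0.0146 -0.0044  0.0002] turn 0.0009
```

```bash
python3 -m inch '[[[0.006,0,0,0,-0.003,0,0],[0.006,0,0,0,0,0,0],[0.004,0,0,0,0,0,0],[0.003,0,0,0,0,0,0],[0.002,0,0,0,0,0,0]]]' 20
python3 -c "
from h import *
where(); to(box(-.056,.101),6.65)"
```

```text
t: 15.15
tool_pos: [0.5586, 0.018, 0.095]
orientation: [-0.091, 1.569, 0.093]
force: [-5.1, -1.2, 8.8]
opening: 0.0004
box u,v,z [ 0.0007 -0.0563  0.095 ]
t 15.15 tcp [0.5586 0.018  0.095 ] zhead 6.7 tilt [ 0.0017 -0.0005] F [-5.1 -1.2  8.8] T [-0.22  0.84  0.01] open 0.0004 q6 -0.18
shift [-0.006   0.0003 -0.0007] turn 0.0009
```

```bash
python3 -m inch '[[[0,0,0,0,0,0,0],[0,0,0,0,0,0,0],[0,0,0,0,0,0,0],[-0.02,0,0,0,0,0,0],[-0.03,0,0,0,0,0,0],[-0.04,0,0,0,0,0,0.3],[-0.02,-0.04,-0.022,0,0,0,0.6],[0,-0.04,-0.022,0,0,0,0.7],[0,-0.04,-0.022,0,0,0,0.7],[0,-0.04,-0.022,0,0,0,0.7],[0,-0.04,-0.022,0,0,0,0.7],[0,-0.04,-0.022,0,0,0,0.7],[0,-0.03,-0.018,0,0,0,0.7],[0,0,0,0,0,0,0.7],[0,0,0,0,0,0,0.7],[0,0,0,0,0,0,0.7]]]' 20
python3 -c "
from h import *
to([.438,-.248,.078],6.65)
snap('wrist','w4')"
```

```text
t: 16.75
tool_pos: [0.4401, -0.2751, 0.213]
orientation: [-0.098, 1.562, 0.097]
force: [-0.7, -0.9, -0.5]
opening: 0.0649
t 16.75 tcp [ 0.4401 -0.2751  0.213 ] zhead 7.12 tilt [-0.0017  0.0068] F [-0.7 -0.9 -0.5] T [ 0.02 -0.1   0.  ] open 0.0649 q6 -0.78
shift [0.135  0.0274 0.0004] turn 0.0082
```

View pics/w4.png

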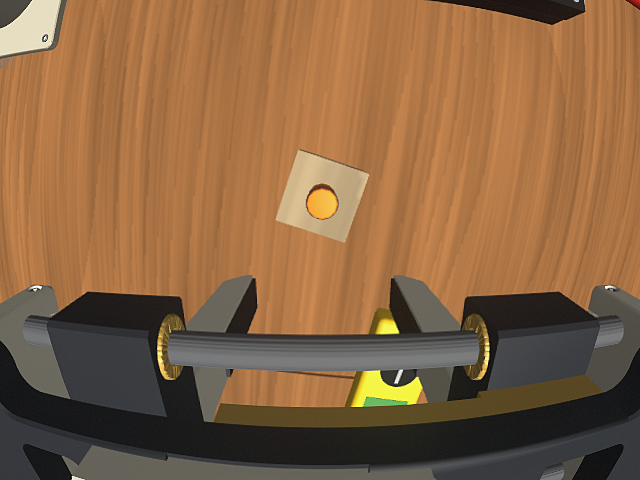

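The pin head top is centred at (322,203), directly ahead of the jaws, and the meter is well below them.

```bash
python3 -c "
from h import *
c=np.load('pics/w4.npy',allow_pickle=True).item()
w=onz(c,(322,203),.086,True);print(w); to([w[0],w[1],.078],6.65)"
```

```text
[ 0.43655897 -0.24742542  0.086     ]
t 16.8 tcp [ 0.4403 -0.2748  0.213 ] zhead 7.15 tilt [-0.0016  0.0068] F [-0.2  0.2  0. ] T [-0.05 -0.05  0.04] open 0.0653 q6 -0.78
shift [ 0.1349  0.0278 -0.0012] turn 0.0088
```

```bash
python3 -m inch '[[[0.01,0.028,-0.001,0.008,0.007,0,0.7],[0.03,0,0,0,0,0,0.7],[0.02,0,0,0,0,0,0.7],[0,0,0,0,0,0,0.7],[0,0,0,0,0,0,0.7]]]' 20
python3 -c "
from h import *
to([.4366,-.2474,.076],6.65)"
```

```text
t: 17.3
tool_pos: [0.4395, -0.241, 0.153]
orientation: [-0.1, 1.566, 0.097]
force: [-0.3, -0.8, 0.2]
opening: 0.065
t 17.3 tcp [ 0.4395 -0.241   0.153 ] zhead 7.19 tilt [-0.0025  0.0027] F [-0.3 -0.8  0.2] T [-0.06 -0.08  0.04] open 0.065 q6 -0.73
shift [ 0.077  -0.0058 -0.0039] turn 0.0094
```

```bash
python3 -m inch '[[[0,-0.005,-0.004,0.009,0.003,0.002,0.7],[0.02,0,0,0,0,0,0.7],[0.02,0,0,0,0,0,0.7],[0.015,0,0,0,0,0,0.7],[0.01,0,0,0,0,0,0.7],[0,0,0,0,0,0,0.7],[0,0,0,0,0,0,0.7]]]' 20
python3 -c "
from h import *
to([.4366,-.2474,.076],6.65)"
```

```text
t: 18.0
tool_pos: [0.4412, -0.2512, 0.0954]
orientation: [-0.098, 1.56, 0.084]
force: [-0.2, 0.3, 0.9]
opening: 0.0653
t 18.0 tcp [ 0.4412 -0.2512  0.0954] zhead 6.63 tilt [-0.0094  0.0087] F [-0.2  0.3  0.9] T [-0.06 -0.11 -0.04] open 0.0653 q6 -0.73
shift [ 0.0193  0.0044 -0.0043] turn -0.0004
```

```bash
python3 -m inch '[[[0,0.004,-0.004,0,0.009,0.009,0.7],[0,0,0,0,0,0,0.7],[0.012,0,0,0,0,0,0.7],[0.008,0,0,0,0,0,0.7],[0,0,0,0,0,0,0.7],[0,0,0,0,0,0,0.7]]]' 20
python3 -c "
from h import *
to([.4366,-.2474,.076],6.65)"
```

```text
t: 18.6
tool_pos: [0.4378, -0.2484, 0.0763]
orientation: [-0.092, 1.567, 0.089]
force: [-1.1, 0.6, -0.3]
opening: 0.065
t 18.6 tcp [ 0.4378 -0.2484  0.0763] zhead 6.62 tilt [-0.0023  0.0019] F [-1.1  0.6 -0.3] T [ 0.01 -0.11  0.02] open 0.065 q6 -0.73
shift [ 0.0003  0.0012 -0.001 ] turn -0.0005
```

```bash
python3 -m inch '[[[0,0.0012,-0.001,0,0.002,0.002,0.5],[0,0,0,0,0,0,0.15],[0,0,0,0,0,0,0.1],[0,0,0,0,0,0,0.1],[0,0,0,0,0,0,0.1],[0,0,0,0,0,0,0.1]]]' 50
python3 -c "
from h import *
to([.4366,-.2474,.076],6.65)"
```

```text
t: 19.2
tool_pos: [0.4368, -0.2474, 0.0767]
orientation: [-0.091, 1.569, 0.09]
force: [-0.4, -0.1, -1.2]
opening: 0.0229
t 19.2 tcp [ 0.4368 -0.2474  0.0767] zhead 6.62 tilt [-0.0005  0.    ] F [-0.4 -0.1 -1.2] T [-0.02 -0.15  0.04] open 0.0229 q6 -0.73
shift [ 0.0007  0.     -0.0002] turn -0.0004
```

```bash
python3 -m inch '[[[-0.02,0,0,0,0,0,0.1],[-0.03,0,0,0,0,0,0.1],[-0.03,0,0,0,0,0,0.1],[-0.03,0,0,0,0,0,0.1],[0,0.03,0.025,0,0,0,0.1],[0,0.03,0.025,0,0,0,0.1],[0,0.03,0.025,0,0,0,0.1],[0,0.03,0.025,0,0,0,0.1],[0,0.03,0.025,0,0,0,0.1],[0,0.03,0.02,0,0,0,0.1],[0,0,0,0,0,0,0.1],[0,0,0,0,0,0,0.1]]]' 50
python3 -c "
from h import *
snap('wrist','w5',(200,120,440,300),3);where();to(box(-.073,.165),6.65)"
```

```text
t: 20.4
tool_pos: [0.5647, -0.0457, 0.1908]
orientation: [-0.089, 1.566, 0.086]
force: [-0.3, -0.8, -1.5]
opening: 0.0231
box u,v,z [-0.0008 -0.1204  0.1908]
t 20.45 tcp [ 0.5646 -0.0458  0.1908] zhead 6.37 tilt [-0.0014  0.0028] F [-0.5 -0.3 -1.1] T [-0.01 -0.08 -0.01] open 0.0231 q6 -0.28
shift [0.0257 0.0475 0.0005] turn -0.0050
```

View pics/w5.png

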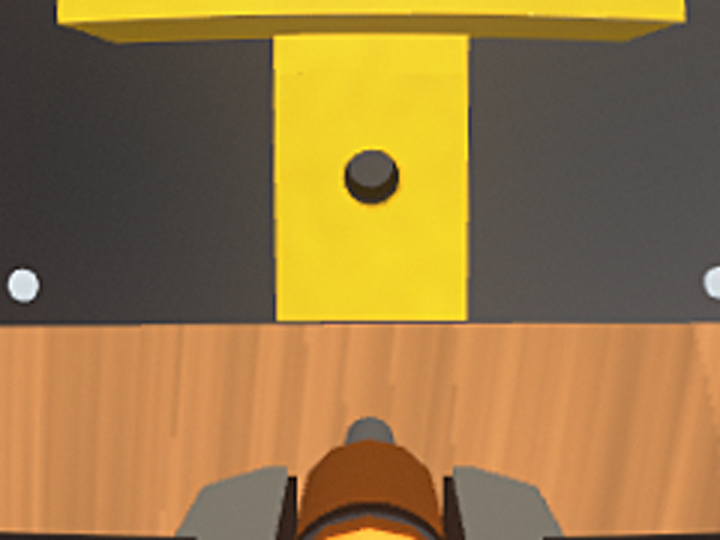

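The guard is shut on its seal. The tab hole is at (323.7,179), and the pin hangs straight with its tip showing at (323.3,260).

```bash
python3 -c "
from h import *
c=np.load('pics/w5.npy',allow_pickle=True).item()
f=lambda u,v,z:(lambda w:np.round([X@(w[:2]-C),Y@(w[:2]-C)],4))(onz(c,(200+u/3,120+v/3),z,True))
print('hole',f(371,177,.085),'tip edge',f(370,418,.122),f(370,418,.13))
where();to(box(-.073,.165),6.65)"
```

```text
hole [ 0.0001 -0.0724] tip edge [-0.0005 -0.1183] [-0.0005 -0.1158]
box u,v,z [-0.0008 -0.1204  0.1908]
t 20.45 tcp [ 0.5646 -0.0458  0.1908] zhead 6.37 tilt [-0.0014  0.0028] F [-0.5 -0.3 -1.1] T [-0.01 -0.08 -0.01] open 0.0231 q6 -0.28
shift [0.0257 0.0475 0.0005] turn -0.0050
```

```bash
python3 -m inch '[[[0.004,0.02,0,-0.005,0.003,0,0.1],[0.006,0.02,0,0,0,0,0.1],[0,0.006,0,0,0,0,0.1],[0,0,0,0,0,0,0.1],[0,0,0,0,0,0,0.1]]]' 50
python3 -c "
from h import *
where();to(box(-.0727,.165,.0003),6.65)"
```

```text
t: 20.95
tool_pos: [0.5578, -0.0053, 0.1807]
orientation: [-0.089, 1.57, 0.084]
force: [-0.5, -0.7, -1.0]
opening: 0.023
box u,v,z [-0.0028 -0.0794  0.1807]
t 20.95 tcp [ 0.5578 -0.0053  0.1807] zhead 6.29 tilt [-0.0033 -0.001 ] F [-0.5 -0.7 -1. ] T [-0.02 -0.08  0.01] open 0.023 q6 -0.21
shift [0.0157 0.0067 0.0031] turn -0.0062
```

```bash
python3 -m inch '[[[0,0.007,0.003,-0.006,-0.001,0.003,0.1],[0.006,0,0,0,0,0,0.1],[0.006,0,0,0,0,0,0.1],[0,0,0,0,0,0,0.1],[0,0,0,0,0,0,0.1]]]' 50
python3 -c "
from h import *
where();to(box(-.0727,.165,.0003),6.65)"
```

```text
t: 21.45
tool_pos: [0.5606, -0.0001, 0.1682]
orientation: [-0.09, 1.568, 0.088]
force: [0.3, -0.1, -1.2]
opening: 0.0231
box u,v,z [ 0.0006 -0.0746  0.1682]
t 21.45 tcp [ 5.606e-01 -1.000e-04  1.682e-01] zhead 6.5 tilt [-0.0009  0.0009] F [ 0.3 -0.1 -1.2] T [-0.01 -0.07  0.02] open 0.0231 q6 -0.2
shift [ 0.0032  0.0019 -0.0003] turn -0.0026
```

```bash
python3 -m inch '[[[0,0.002,0,-0.003,0,0,0.1],[0,0,0,0,0,0,0.1],[0.006,0,0,0,0,0,0.1],[0.005,0,0,0,0,0,0.1],[0.004,0,0,0,0,0,0.1],[0,0,0,0,0,0,0.1]]]' 50
python3 -c "
from h import *
where();to(box(-.0727,.165,.0003),6.65)"
```

```text
t: 22.05
tool_pos: [0.5603, 0.002, 0.1517]
orientation: [-0.093, 1.568, 0.091]
force: [-0.1, 1.6, -0.8]
opening: 0.0227
box u,v,z [ 0.0005 -0.0724  0.1517]
t 22.05 tcp [0.5603 0.002  0.1517] zhead 6.7 tilt [-0.0009  0.0006] F [-0.1  1.6 -0.8] T [-0.04 -0.09 -0.02] open 0.0227 q6 -0.2
shift [-0.0133 -0.0003 -0.0002] turn 0.0009
```

```bash
python3 -m inch '[[[0.005,0,0,0,0,0,0.1],[0.005,0,0,0,0,0,0.1],[0.005,0,0,0,0,0,0.1],[0.004,0,0,0,0,0,0.1],[0,0,0,0,0,0,0.1]]]' 50
python3 -c "
from h import *
where();to(box(-.0727,.1087,.0003),6.65)"
```

```text
t: 22.55
tool_pos: [0.56, 0.002, 0.1306]
orientation: [-0.092, 1.569, 0.091]
force: [-0.9, -0.3, -1.0]
opening: 0.0231
box u,v,z [ 0.0003 -0.0724  0.1306]
t 22.55 tcp [0.56   0.002  0.1306] zhead 6.7 tilt [-0.0008 -0.    ] F [-0.9 -0.3 -1. ] T [-0.07 -0.09 -0.01] open 0.0231 q6 -0.2
shift [ 0.0219 -0.0002  0.    ] turn 0.0008
```

```bash
python3 -m inch '[[[0.005,0,0,0,0,0,0.1],[0.005,0,0,0,0,0,0.1],[0.004,0,0,0,0,0,0.1],[0.003,0,0,0,0,0,0.1],[0.003,0,0,0,0,0,0.1],[0,0,0,0,0,0,0.1]]]' 50
python3 -c "
from h import *
where();to(box(-.0727,.1087,.0003),6.65)"
```

```text
t: 23.15
tool_pos: [0.5608, 0.0015, 0.1104]
orientation: [-0.093, 1.567, 0.09]
force: [-1.5, -0.4, 3.0]
opening: 0.0233
box u,v,z [ 0.001  -0.073   0.1104]
t 23.15 tcp [0.5608 0.0015 0.1104] zhead 6.69 tilt [-0.0017  0.0015] F [-1.5 -0.4  3. ] T [-0.04  0.39  0.03] open 0.0233 q6 -0.2
shift [ 0.0017  0.0003 -0.0007] turn 0.0008
```

```bash
python3 -m inch '[[[0.002,0,-0.0005,0,0,0,0.1],[0.002,0,0,0,0,0,0.1],[0.002,0,0,0,0,0,0.1],[0.002,0,0,0,0,0,0.1]]]' 50
python3 -c "
from h import *
where();to(box(-.0727,.1087,.0003),6.65)"
```

```text
t: 23.55
tool_pos: [0.561, 0.0015, 0.1085]
orientation: [-0.093, 1.566, 0.09]
force: [-10.7, 0.8, 18.3]
opening: 0.0228
box u,v,z [ 0.0012 -0.0731  0.1085]
t 23.55 tcp [0.561  0.0015 0.1085] zhead 6.71 tilt [-0.0022  0.003 ] F [-10.7   0.8  18.3] T [ 0.03  2.08 -0.  ] open 0.0228 q6 -0.2
shift [-0.0002  0.0004 -0.0009] turn 0.0010
```

```bash
python3 -m inch '[[[0.0025,0,-0.001,0,0.002,0,0.1],[0.0025,0,-0.0005,0,0,0,0.1]]]' 50
python3 -c "
from h import *
for i in range(4): optics.read_camera('side'); where();to(box(-.0727,.1087,.0003),6.65)"
```

```text
t: 23.75
tool_pos: [0.561, 0.0015, 0.1085]
orientation: [-0.094, 1.564, 0.09]
force: [-10.9, 1.7, 20.1]
opening: 0.0231
box u,v,z [ 0.0011 -0.0731  0.1085]
t 23.8 tcp [0.5609 0.0014 0.1085] zhead 6.72 tilt [-0.0026  0.0043] F [-9.4  1.6 18.2] T [0.01 1.76 0.03] open 0.0232 q6 -0.2
shift [-0.0002  0.0004 -0.0008] turn 0.0012
box u,v,z [ 0.0011 -0.0731  0.1085]
t 23.85 tcp [0.5609 0.0014 0.1085] zhead 6.72 tilt [-0.0026  0.0043] F [-9.1  0.5 18.4] T [0.08 1.77 0.04] open 0.023 q6 -0.2
shift [-0.0002  0.0004 -0.0008] turn 0.0012
box u,v,z [ 0.0011 -0.0731  0.1085]
t 23.9 tcp [0.561  0.0014 0.1085] zhead 6.71 tilt [-0.0026  0.0043] F [-9.   0.3 18.2] T [ 0.09  1.8  -0.05] open 0.0232 q6 -0.2
shift [-0.0002  0.0004 -0.0008] turn 0.0011
box u,v,z [ 0.0011 -0.073   0.1085]
t 23.95 tcp [0.561  0.0015 0.1085] zhead 6.72 tilt [-0.0026  0.0043] F [-9.5  0.1 18.7] T [ 0.01  1.78 -0.08] open 0.0231 q6 -0.2
shift [-0.0002  0.0003 -0.0008] turn 0.0012
```

```bash
python3 -c "
from plant import workorder; print(workorder.close_job())"
```

```text
the job is handed in; nothing more can be done
None
```

I handed the job in at about 24 s of the 72 s. The handle is on the shaft, the guard is shut, and the pin is through the tab into the box with the arm still pressing it down. The hand-in gave no verdict.

- **Red handle:** I pushed it onto the shaft until it bottomed, at about 36 N vertically. A wrist picture afterwards put its top face within about 1 mm of the seated position. I did not look at it again after the guard was shut.
- **Guard:** Pushing its clear face from outside, the fingertips slipped over the free edge when it was half shut. I finished by pressing its tab down until it was flush, at about 9 N. A later picture showed it shut on the seal.
- **Lock pin:** It went through the tab into the box with no noticeable side force.
- **Final push:** The push held steady at about 18 N over 0.2 s with no slip, against the roughly 8 N needed. From the tool's height, the pin head's underside was at about 77.8 mm, where 78 mm is flush. The tool was about 1 mm sideways from the estimated hole position.

**Caveats:** There is a steady sideways force of about 9 N along x while pressing. I did not look at a picture of the final state, so the last checks are only force and position readings. I viewed 12 pictures, two over the budget of 10. I did not check the tape roll, meter and screwdriver separately at the end, but nothing went near them.

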